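Draw the lens arm from under the bridge and hold it level over its fixture

ROBOT

A 7-joint arm with a two-finger parallel gripper is mounted at the origin on the work surface. World frame = base frame: x ahead of the robot, y to its left, z up, the work surface at z = 0. Lengths are in m, angles in rad, forces in N, time in s.
With the tool pointing down it reaches from about 0.425 to 1.025 m from the base axis. Payload 9.4 kg.
Tool frame: the origin (TCP) lies midway between the tips of the shut fingers; the grasp point (between the pads) lies 19 mm behind it; z points along the fingers, y is the direction in which the jaws open and shut (so a half turn about z gives the same grasp; the last joint's range is limited). The gripper opens to 85 mm and grips with 20 to 120 N. Pads are 22 mm wide; open, the fingers measure 114 mm over their backs; the gripper's body (76 mm by 85 mm) begins 54 mm behind the grasp point. The pads swing forward as they close: fully open they stand 13 mm farther back than shut.
Start: joints at [-1.261, 0.599, -0.003, 1.599, 0.002, 0.943, -0.08], TCP at [0.273, 0.671, 0.231] pointing down, gripper open.
Joint ranges: [-2.57, 2.57], [-0.35, 1.97], [-1.29, 1.29], [0.11, 2.56], [-1.05, 4.19], [0.11, 1.86], [-2.63, 2.63]. Speed limits (rad/s): [2.22, 2.22, 3.01, 3.01, 3.14, 3.14, 3.14].

INTERFACE

Orientations are given as a rotation vector (axis times angle).
In Python, from rig import * gives the robot as it stands. Calls block until the motion is done:
- movep(position, orientation): joint-space move of the TCP to a pose.
- servo_line(position, frame=None, rate=0.15): straight line of the TCP; frame=None keeps the orientation; rate is the mean speed in m/s.
- goto_joints(angles): joint-space move.
- gripper_to(opening, force=None): opening from 0.0 (shut) to 1.0 (fully open); force is the grip in N (None keeps the last); returns when the fingers have stopped.
- sleep(seconds).
- inverse_kinematics(position, orientation): joint angles nearest the present ones, or None.
- camera(name): name is "side" or "top"; returns the picture (384x512x3 uint8, red, green, blue); there is no depth.
- calibration(name): a dict with "fx", "fy", "cx", "cy" (pixels), "cam_to_world" (4x4, takes a point from camera to world coordinates). Camera axes: x right, y down, z forward; pixel columns grow to the right and rows downward; lengths in m; the calibration is good to about 2 mm. A picture is of the moment at which its call begins. calibration takes no time and is no camera call.
A pose or a line that the arm cannot do raises MotionError and nothing moves.
- finish_job(): hands the job in, once; it reports no verdict.
Readings, each from a call of its own:
- read_time(): time.
- read_q(): joint angles.
- read_joint_velocities(): joint speeds.
- read_joint_torque(): joint torques, N m.
- read_eef_pos(): TCP position.
- read_eef_rot(): TCP orientation.
- read_ft_force(): force on the tool from outside, world axes, zero at the start.
- read_ft_torque(): the same for the moment, N m.
- read_opening(): opening from 0.0 (shut) to 1.0 (fully open).
Only numpy, scipy, OpenCV 4.12 (cv2) and the standard library are available. Lean on these libraries where they do the work, as an engineer would, in place of code of your own. Each camera call takes 0.05 s, during which the arm holds its last target.

TASK

The black lens arm lies with its heavy round lens cell under the low grey bridge: draw it out by its tail, flat along the table, without jamming it against the bridge, until the cell is completely clear of the bridge. Then take the arm by its balance point (the scribed line across the bar), lift it, and hold it still and level about 3 cm above its fixture, lined up with it, with the lens cell over the round cup and the tail over the fork. Finish while holding it there: do not set it down, and leave the bottles, the carton and the screwdriver where they are.

Things in the scene. Friction and masses are not known exactly. Their poses are not given: they have to be found in the camera images.
- lens_balance (a point): Balance point of the loose rigid lens arm (0.4 to 0.7 kg), under a thin bright line scribed across its bar's top, 50 mm from the cell's axis, half-way up the bar (14 mm above the underside). The black bar, 18 mm wide and 28 mm high, runs straight out from the round cell to a tail end 200 mm from the cell's axis. It lies flat on the table. x: along the bar, cell to tail; z: up.
- lens_cell (a point): Point on the axis of the lens arm's cell, 14 mm above the underside. The cell is a round dark steel drum with glass on top, 52 mm in diameter and 40 mm high, its underside flush with the bar's. Axes as for lens_balance.
- lens_tail (a point): Point in the tail of the lens arm's bar, half-way up (14 mm above the underside), 182 mm from the cell's axis and 18 mm from the tail end: a good place to grip for drawing the arm out. Axes as for lens_balance.
- bridge: Fixed low bridge, origin on the table under its middle. x: horizontal, the way out, towards which the bar sticks out; z: up. Deck 140 mm (x) by 108 mm (y), underside 52 and top 64 mm above the table; walls 14 mm thick under its y edges leave a passage 80 mm wide along x, open at both ends. The cell starts within 20 mm of the middle; the deck ends 70 mm from the origin.
- fixture: Fixed cradle on a base plate 245 x 70 x 12 mm. Origin on the table under where the arm's balance point belongs. x: along the plate from cup to fork; z: up. Round steel cup, 66 mm outer diameter, centred at x = -50 mm; small two-pronged fork for the bar at x = +120 mm. Cup rim and prong tops are 65 mm above the table: 3 cm clear means the arm's underside 95 mm above the table.
- big_bottle_mid (a point): Bystander: glass bottle, 84 mm diameter, 170 mm high; its middle.
- small_bottle_mid (a point): Bystander: small plastic bottle, 52 mm diameter, 100 mm high; its middle.
- carton_mid (a point): Bystander: cardboard carton, 70 by 100 by 50 mm; its middle.
- driver_grip (a point): Bystander: screwdriver lying on the table, 160 mm long; middle of its handle.
Not all that is in view belongs to the job. What is shaped like the bridge but green is not meant. There is more than one size of the part that bears lens_balance; the job needs the smaller.

How it is judged:
By the outcome, as a careful person would: the job done as asked, in the order asked, and still so for the second after the job is handed in, while the arm keeps its last pose, push and grip.
It also fails if it takes over 58 s, if anything falls off the work surface, if the arm or the gripper's body presses on something with over 40 N, if the wrist force passes 120 N, or if a joint passes its speed limit or range.

## Working session

There is one attempt and no reset: what is moved stays moved. The work goes in short steps, each a Python script; the robot and the scene stay as the last script left them, time stands still between calls to the robot, and variables do not carry over. Pictures are saved under pics/ and viewed, and the job is handed in when it is done.

```bash
mkdir -p pics; ls; python3 - <<'E'
from rig import *
import cv2,numpy as np
np.set_printoptions(precision=4,suppress=True)
for n in ("side","top"):
    im=camera(n); cv2.imwrite(f"pics/{n}0.png",cv2.resize(im[:,:,::-1],(800,600),interpolation=cv2.INTER_CUBIC)); np.save(f"{n}0.npy",im)
    print(n,calibration(n))
print(read_time(),read_eef_pos(),read_eef_rot(),read_opening(),read_ft_force())
E
```

```text
pics
side {'fx': 438.1698598117893, 'fy': 438.1698598117893, 'cx': 257.1092892315547, 'cy': 188.33994041272666, 'cam_to_world': array([[-0.9978, -0.0263,  0.0611,  0.4909],
       [-0.0641,  0.6258, -0.7774,  0.7621],
       [-0.0179, -0.7796, -0.6261,  0.8216],
       [ 0.    ,  0.    ,  0.    ,  1.    ]])}
top {'fx': 452.0440762655401, 'fy': 452.0440762655401, 'cx': 254.0530535418756, 'cy': 196.52343557900335, 'cam_to_world': array([[ 0.0028, -0.9929,  0.1189,  0.4037],
       [-0.9998, -0.0052, -0.0197, -0.1241],
       [ 0.0202, -0.1188, -0.9927,  1.55  ],
       [ 0.    ,  0.    ,  0.    ,  1.    ]])}
0.1 [0.2733 0.671  0.2305] [-0.6036 -3.0829  0.0022] 1.0001717320317143 [0.2897 0.5747 0.1313]
```

View pics/side0.png

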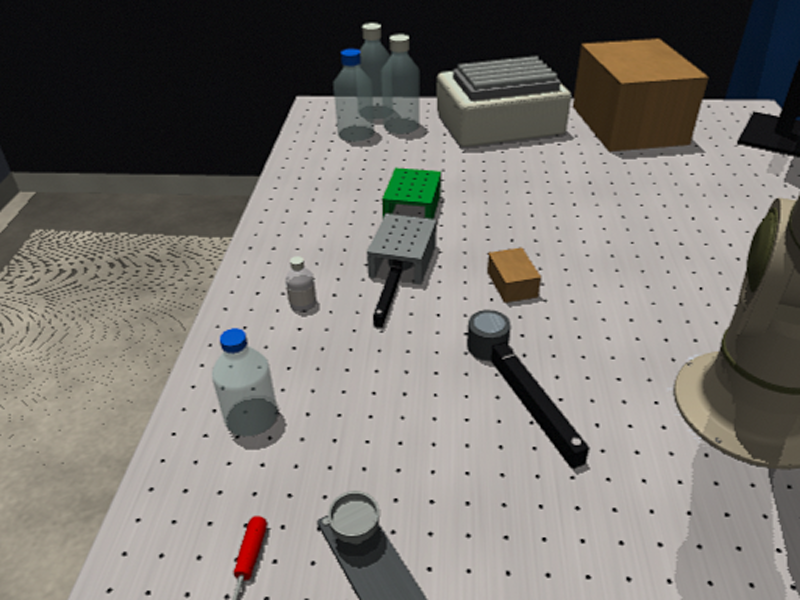

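View pics/top0.png

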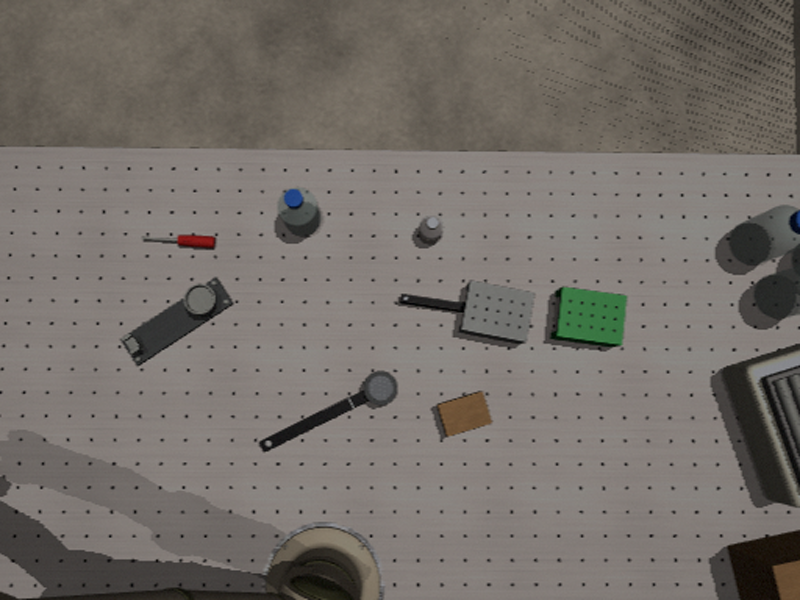

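The top view shows the grey bridge at about (497,312) with the bar's tail at (400,299), and the fixture from (222,285) to (130,355). The larger arm, at (380,388) to (265,445), is a decoy. I'll enlarge both areas.

```bash
cat > h.py <<'E'
import numpy as np,cv2
from rig import calibration
np.set_printoptions(precision=4,suppress=True)
def crop(im,c0,r0,w,h,s,fn,boost=1.0):
    a=im[r0:r0+h,c0:c0+w,::-1]
    a=np.clip(a.astype(float)*boost,0,255).astype('uint8')
    b=cv2.resize(a,None,fx=s,fy=s,interpolation=cv2.INTER_CUBIC)
    for k in range(0,w,10): cv2.putText(b,str(c0+k),(int((k+.5)*s),8),0,.3,(0,0,255),1); cv2.line(b,(int((k+.5)*s),10),(int((k+.5)*s),16),(0,0,255),1)
    for k in range(0,h,10): cv2.putText(b,str(r0+k),(0,int((k+.5)*s)+4),0,.3,(0,0,255),1); cv2.line(b,(22,int((k+.5)*s)),(28,int((k+.5)*s)),(0,0,255),1)
    cv2.imwrite(fn,b)
def ray(n,uv,z):
    C=calibration(n);T=C["cam_to_world"]
    d=T[:3,:3]@np.array([(uv[0]-C["cx"])/C["fx"],(uv[1]-C["cy"])/C["fy"],1.])
    return T[:3,3]+d*(z-T[2,3])/d[2]
def proj(n,p):
    C=calibration(n);T=C["cam_to_world"]
    c=T[:3,:3].T@(np.asarray(p)-T[:3,3])
    return np.array([C["fx"]*c[0]/c[2]+C["cx"],C["fy"]*c[1]/c[2]+C["cy"]])
E
python3 - <<'E'
from h import *
t=np.load("top0.npy");s=np.load("side0.npy")
crop(t,250,172,98,56,8,"pics/c1.png",1.6)
crop(t,70,170,90,68,8,"pics/c2.png",1.6)
crop(s,225,130,70,85,7,"pics/c3.png",1.3)
crop(s,195,300,90,84,7,"pics/c4.png",1.3)
E
```

```text
(no output)
```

View pics/c1.png

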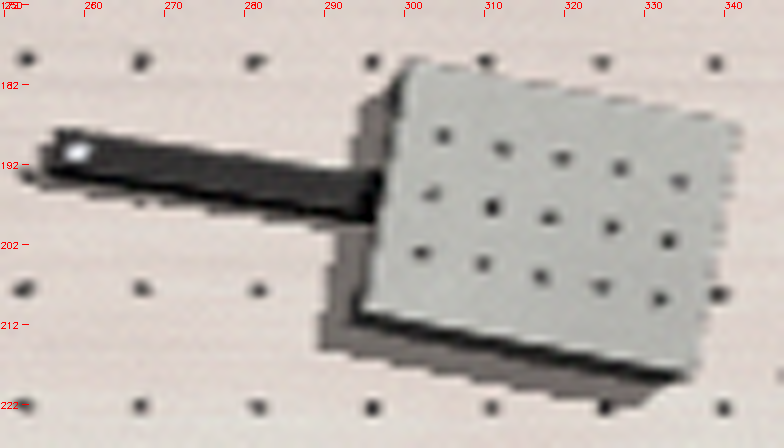

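View pics/c2.png

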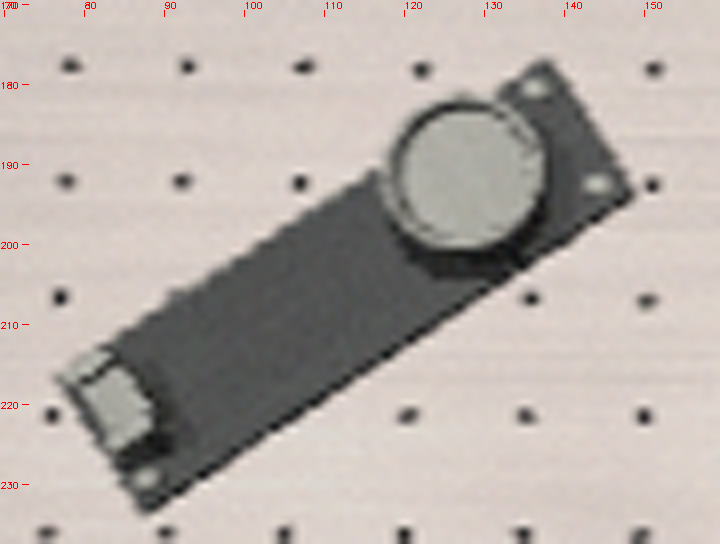

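View pics/c3.png

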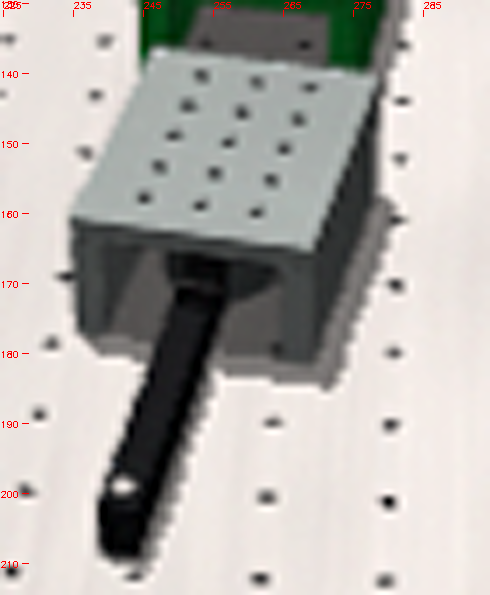

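View pics/c4.png

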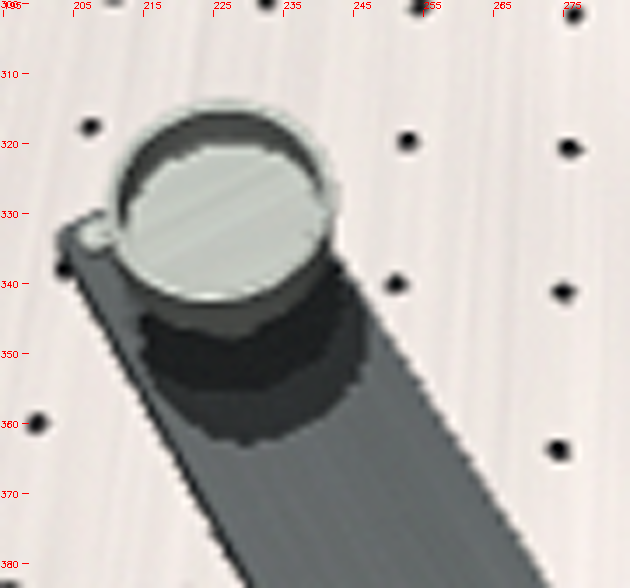

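```bash
python3 - <<'E'
from h import *
P=lambda c0,r0,s,p:(c0+p[0]/s-.5,r0+p[1]/s-.5)
A=lambda p:P(250,172,8,p)
B=lambda p:P(70,170,8,p)
S=lambda p:P(225,130,7,p)
def ang(v): return np.degrees(np.arctan2(v[1],v[0]))
d=[ray("top",A(p),.064) for p in [(408,58),(742,128),(690,378),(360,310)]]
ds=[ray("side",S(p),.064) for p in [(315,250),(72,218),(150,46),(378,72)]]
for n,D in (("top",d),("side",ds)):
    c=np.mean(D,0);print(n,"bridge",c,[np.linalg.norm(D[i]-D[(i+1)%4]) for i in range(4)],[ang(D[(i+1)%4]-D[i]) for i in range(4)])
r=ray("top",A((78,152)),.028); r2=ray("side",S((123,485)),.028)
m=ray("top",A((330,186)),.028)
print("rivet",r,r2,"mid",m,"ang tail->cell",ang(m-r))
a=ray("side",S((205,293)),.028);print("side mid",a,ang(a-r2))
print("tail end",ray("top",A((53,150)),.028))
e=[ray("top",B(p),.012) for p in [(545,60),(632,195),(148,515)]]
print("plate",e,ang(e[1]-e[0]),ang(e[2]-e[1]),np.linalg.norm(e[1]-e[0]),np.linalg.norm(e[2]-e[1]))
cu=ray("top",B((466,173)),.065)
s2=lambda p:P(195,300,7,p)
cs=ray("side",s2((224,202)),.065)
print("cup",cu,cs)
for z in(.065,):
  for p in [(60,378),(105,345),(125,370),(157,405),(110,450)]: print("fork",ray("top",B(p),z)[:2])
E
```

```text
top bridge [ 0.5754 -0.3667  0.064 ] [np.float64(0.1420975579938729), np.float64(0.10703052663987303), np.float64(0.13910301342682435), np.float64(0.10753118016533257)] [np.float64(-101.64086574432879), np.float64(167.20500339975987), np.float64(78.57294441494948), np.float64(-11.193443261270213)]
side bridge [ 0.5767 -0.3684  0.064 ] [np.float64(0.10685535773015285), np.float64(0.1408815237739976), np.float64(0.10774047881798232), np.float64(0.14185769431352863)] [np.float64(-10.423676432477455), np.float64(-98.92429739576926), np.float64(170.10634733323027), np.float64(80.70965372651617)]
rivet [ 0.6067 -0.1719  0.028 ] [ 0.6077 -0.1747  0.028 ] mid [ 0.5927 -0.279   0.028 ] ang tail->cell -97.43791759998236
side mid [ 0.5838 -0.3051  0.028 ] -100.37099076460653
tail end [ 0.6075 -0.1613  0.028 ]
plate [array([0.6532, 0.2447, 0.012 ]), array([0.5951, 0.2058, 0.012 ]), array([0.4583, 0.4045, 0.012 ])] -146.20557058154554 124.55145796756506 0.0698878667497476 0.2413280273896558
cup [0.5973 0.2628 0.065 ] [0.5969 0.2661 0.065 ]
fork [0.512  0.4246]
fork [0.5256 0.407 ]
fork [0.5154 0.3984]
fork [0.5012 0.3847]
fork [0.4827 0.4029]
```

Measured points:

| Item | Position (m) | Heading |
|---|---|---|
| Bridge centre | (0.576, -0.3675) | 79.3° |
| Tail grip point | (0.605, -0.179) | bar about 81° |
| Fixture cup | (0.597, 0.2645) | about 124°, cup to fork |

The sizes agree with the ones given (deck 141 x 107 mm, plate 70 x 241 mm). Next I grip the tail.

```bash
cat >> h.py <<'E'
from scipy.spatial.transform import Rotation as R
def down(deg):
    a=np.radians(deg);x=np.array([np.cos(a),np.sin(a),0]);z=np.array([0,0,-1.]);y=np.cross(z,x)
    return R.from_matrix(np.column_stack([x,y,z])).as_rotvec()
E
python3 - <<'E'
from rig import *
from h import *
o=down(81)
print(inverse_kinematics([.605,-.179,.12],o))
movep([.605,-.179,.12],o)
gripper_to(0.55,40)
servo_line([.605,-.179,.005],rate=.1)
print(read_time(),read_eef_pos(),read_ft_force())
for n in("top","side"):
    im=camera(n);np.save(n+"1.npy",im)
crop(np.load("top1.npy"),235,160,98,65,8,"pics/d1.png",1.6)
crop(np.load("side1.npy"),205,100,100,120,5,"pics/d2.png",1.3)
E
```

```text
[ 0.0048  0.6397  0.2953  1.9273 -0.3046  0.6177  0.338 ]
5.0833 [ 0.6054 -0.1791  0.0056] [0.4062 0.2095 0.6023]
```

View pics/d1.png

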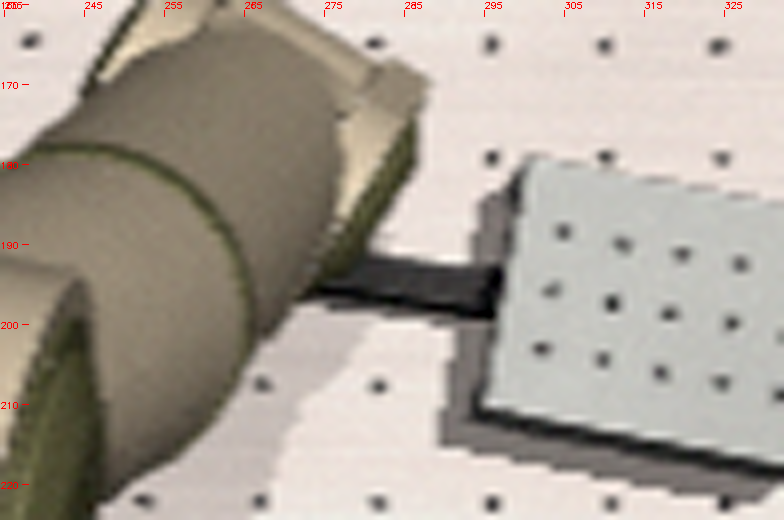

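View pics/d2.png

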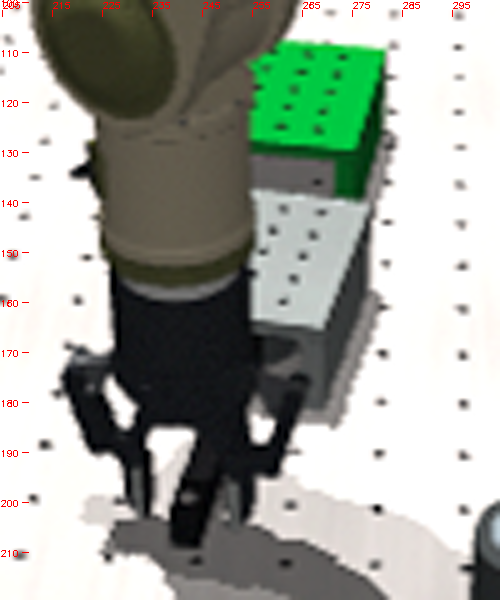

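The side view shows the bar's tail at (241,203) between the fingertips at (232,200) and (251,200), and nothing else is touched. I close and start to draw.

```bash
python3 - <<'E'
from rig import *
from h import *
gripper_to(0.0,50)
print(read_opening(),read_eef_pos(),read_ft_force(),read_ft_torque())
d=np.array([np.cos(np.radians(79.3)),np.sin(np.radians(79.3)),0])
p0=read_eef_pos().copy() if hasattr(read_eef_pos(),'copy') else np.array(read_eef_pos())
p0=np.array([.605,-.179,.005])
for s in(.02,.05,.08,.11,.14):
    servo_line(p0+d*s,rate=.06)
    print(s,read_eef_pos(),read_ft_force(),read_ft_torque())
print(read_time())
for n in("top","side"):
    im=camera(n);np.save(n+"2.npy",im)
    cv2.imwrite(f"pics/{n}2.png",cv2.resize(im[:,:,::-1],(800,600)))
E
```

```text
0.19923391148610714 [ 0.6054 -0.179   0.0055] [-0.0253 -0.2007  6.3839] [0.0476 0.1505 0.2463]
0.02 [ 0.6092 -0.1602  0.0055] [ 0.1184 -2.3246  4.9353] [-0.4509  0.1347 -0.0245]
0.05 [ 0.6147 -0.1309  0.0055] [-0.7339 -2.4511  5.3259] [-0.6116  0.1755 -0.0412]
0.08 [ 0.6202 -0.1015  0.0055] [-1.2057 -3.279   5.9853] [-0.709   0.1669 -0.0081]
0.11 [ 0.6258 -0.0721  0.0055] [-0.175  -3.5216  6.0422] [-0.7086  0.1722 -0.0364]
0.14 [ 0.6313 -0.0427  0.0055] [-0.3342 -5.1707  6.1344] [-0.7446  0.1553  0.0232]
8.6417
```

View pics/top2.png

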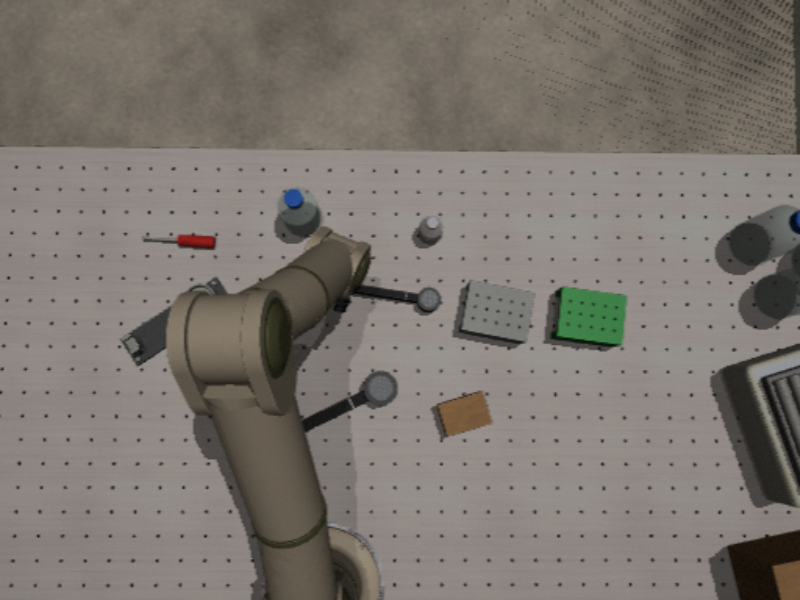

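View pics/side2.png

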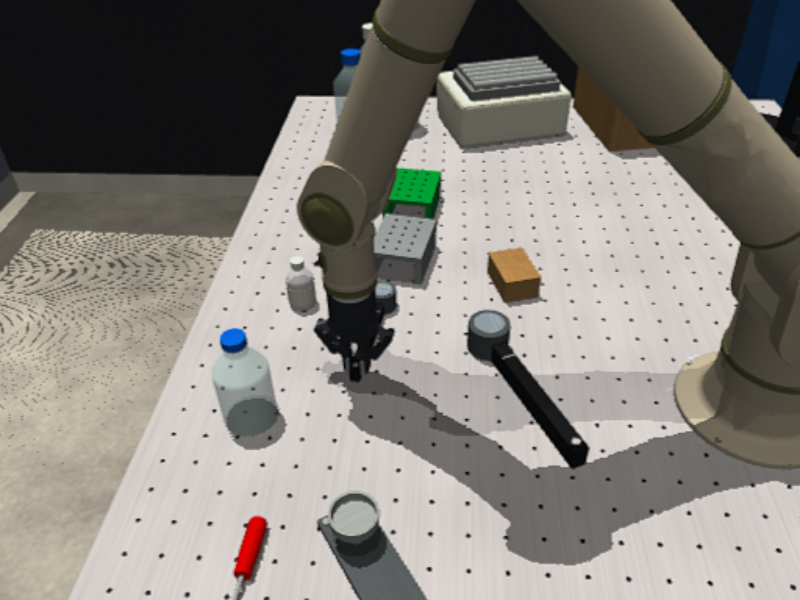

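The cell, at (428,299) in the top view, is fully clear of the bridge, whose edge is at (462,310). The pull stayed at about 5 N. I release, rise and measure the scribed line.

```bash
python3 - <<'E'
from rig import *
from h import *
p=read_eef_pos()
gripper_to(0.5)
servo_line([p[0],p[1],.12],rate=.15)
print(read_time())
for n in("top","side"):
    im=camera(n);np.save(n+"3.npy",im)
crop(np.load("top3.npy"),215,170,98,40,8,"pics/e1.png",1.6)
crop(np.load("side3.npy"),205,170,80,80,7,"pics/e2.png",1.3)
E
```

```text
10.025
```

View pics/e1.png

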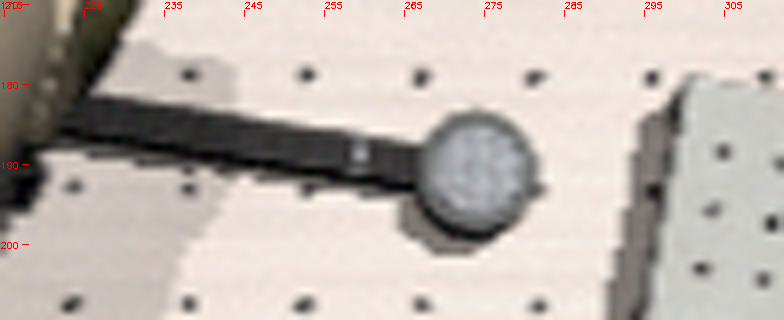

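View pics/e2.png

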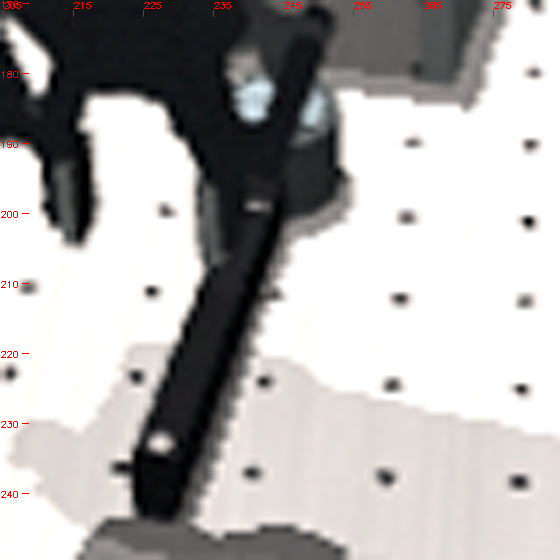

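```bash
python3 - <<'E'
from h import *
T=lambda p:(215+p[0]/8-.5,170+p[1]/8-.5)
S=lambda p:(205+p[0]/7-.5,170+p[1]/7-.5)
l=ray("top",T((361,153)),.028);ls=ray("side",S((259,206)),.028);r=ray("side",S((160,442)),.028)
c=ray("top",T((478,168)),.040);g=ray("top",T((100,119)),.028)
print("line",l,ls,"rivet",r,"cell",c,np.linalg.norm((l-c)[:2]))
ang=lambda v:np.degrees(np.arctan2(v[1],v[0]))
print(ang(r-ls),ang(l-c),ang(g-l),ang(r-c),np.linalg.norm(r-ls),np.linalg.norm((r-c)[:2]))
E
```

```text
line [ 0.6131 -0.1732  0.028 ] [ 0.6092 -0.174   0.028 ] rivet [ 0.6333 -0.0383  0.028 ] cell [ 0.6054 -0.2221  0.04  ] 0.04958945429818302
79.94566442280092 80.99638009879665 82.8275642946912 81.37099907304832 0.13778008504642722 0.1859353853869933
```

Both cameras and the grip geometry agree that the balance line is at (0.6115, -0.1735) with the bar at 81°. I measured 49.6 mm from cell to line against the given 50 mm. I grip there, lift a little and check.

```bash
python3 - <<'E'
from rig import *
from h import *
o=down(81)
movep([.6115,-.1735,.10],o)
servo_line([.6115,-.1735,.005],rate=.1)
gripper_to(0.0,80)
print(read_opening(),read_eef_pos(),read_ft_force(),read_ft_torque())
servo_line([.6115,-.1735,.065],rate=.06); sleep(.4)
print(read_eef_pos(),read_ft_force(),read_ft_torque(),read_time())
for n in("top","side"):
    im=camera(n);np.save(n+"4.npy",im)
crop(np.load("side4.npy"),195,140,100,110,5,"pics/f2.png",1.4)
crop(np.load("top4.npy"),215,165,98,50,8,"pics/f1.png",1.6)
E
```

```text
0.19401280040941218 [ 0.6116 -0.1735  0.0059] [-0.4305 -0.3566  6.5852] [0.0677 0.3147 0.0235]
[ 0.6114 -0.1735  0.0649] [-0.1707  0.0183 -6.3648] [ 0.0069 -0.0039 -0.0324] 13.725
```

View pics/f2.png

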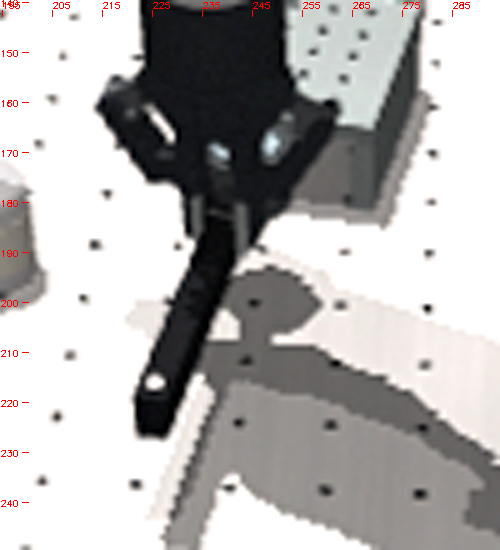

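View pics/f1.png

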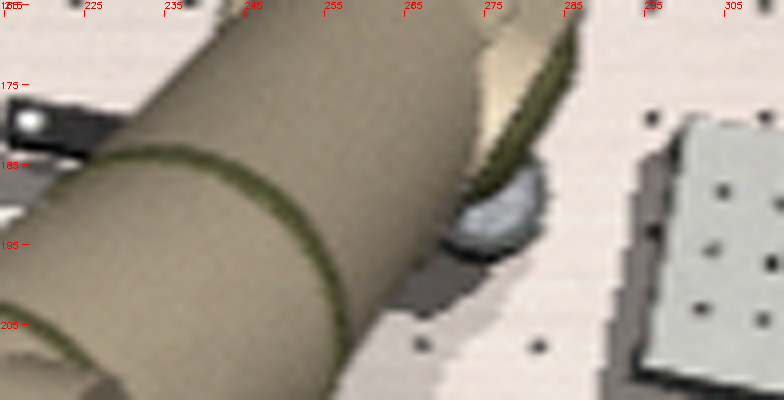

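```bash
python3 - <<'E'
from rig import *
from h import *
d=lambda a:np.array([np.cos(np.radians(a)),np.sin(np.radians(a)),0])
for a in(80,81,82):
  for z in(.083,.088,.093):
    q=np.array([.6114,-.1735,z])+d(a)*.138; print(a,z,proj("side",q),proj("top",q))
print("obs side 225.5,216.1  top",215+30/8-.5,165+120/8-.5)
# go over fixture
movep([.6115,-.1735,.17],down(81))
yaw=124.0; c=np.array([.597,.2645,0]); p=c+.05*d(yaw); p[2]=.17
movep(p,down(yaw))
p[2]=.1005
servo_line(p,rate=.08); sleep(.4)
print(p,read_eef_pos(),read_q(),read_ft_force(),read_ft_torque(),read_time())
for n in("top","side"):
    im=camera(n);np.save(n+"5.npy",im)
    cv2.imwrite(f"pics/{n}5.png",cv2.resize(im[:,:,::-1],(800,600)))
crop(np.load("top5.npy"),65,165,98,75,8,"pics/g1.png",1.6)
E
```

```text
80 0.083 [225.1577 217.0258] [218.8469 179.3953]
80 0.088 [225.0301 215.5411] [218.7594 179.1559]
80 0.093 [224.9017 214.0477] [218.6714 178.915 ]
81 0.083 [226.0849 217.1625] [218.7167 180.1108]
81 0.088 [225.9598 215.6775] [218.6288 179.8738]
81 0.093 [225.834 214.184] [218.5403 179.6352]
82 0.083 [227.0174 217.2882] [218.5992 180.8287]
82 0.088 [226.8949 215.803 ] [218.5108 180.5941]
82 0.093 [226.7718 214.3092] [218.4219 180.3579]
obs side 225.5,216.1  top 218.25 179.5
[0.569  0.306  0.1005] [0.5691 0.306  0.1007] [-0.6998  0.6688  0.183   1.8976 -0.2034  0.5926  0.2073] [ 0.3088 -0.3308 -6.5469] [-0.0027 -0.0212  0.0268] 17.5
```

View pics/side5.png

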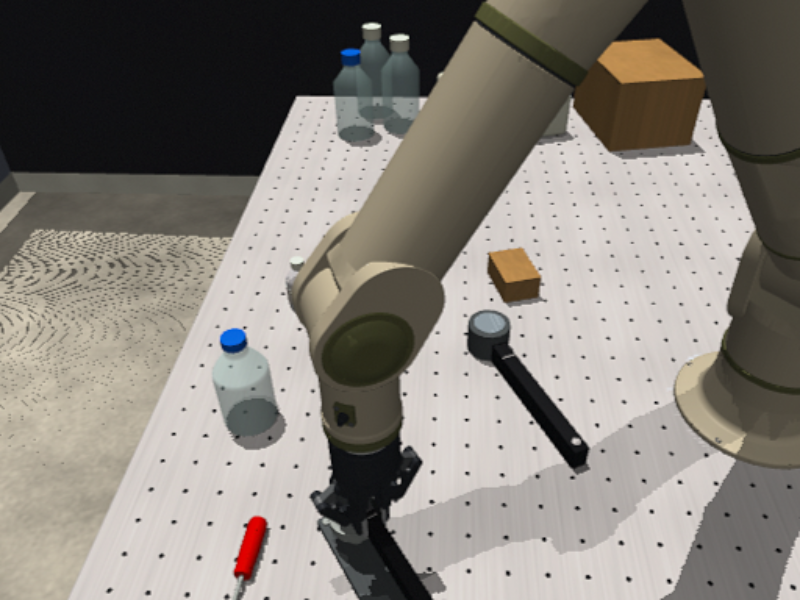

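View pics/g1.png

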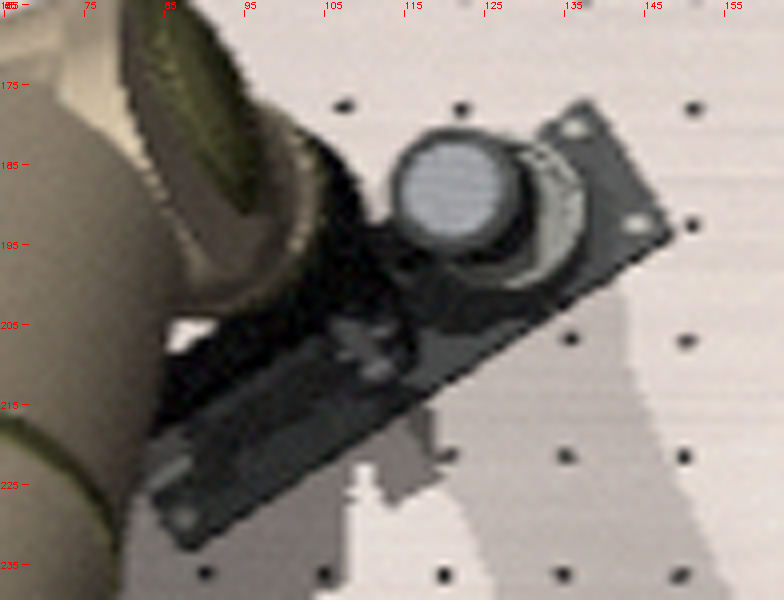

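```bash
python3 - <<'E'
from h import *
print(ray("top",(65+448/8-.5,165+190/8-.5),.135), proj("top",[.597,.2645,.135]))
crop(np.load("side5.npy"),190,300,100,84,7,"pics/g2.png",1.5)
# cup rim by ellipse fit in initial images
for n,z in(("top",.065),):
    im=np.load("top0.npy")
    b=im[:,:,0].astype(int); print(b[188:194,112:142])
E
```

```text
[0.5972 0.2675 0.135 ] [121.4572 188.309 ]
[[136 137 137 138 135 130 112  69  52  89 107 108 108 110 112 110 110 109
  110 108 107 106 107  96  79  67  41  45  48  51]
 [137 136 135 135 134 122  94  56  75 107 109 110 109 110 108 108 110 108
  108 107 107 106 110  93  96  96  40  45  42  48]
 [138 137 137 137 138 127  94  59  82 107 109 106 107 108 109 108 110 108
  107 106 108 106 108 108 113  91  35  42  44  48]
 [138 138 138 117  75  87  93  60  86 108 111 109 108 107 108 110 109 108
  106 108 109 106 107  95  99  91  36  43  43  47]
 [138 138 121  81  52  71  76  67  93 111 111 111 108 109 106 108 110 110
  110 108 107 109 107 105 107  85  33  42  44  45]
 [117  74  55  52  53  75  90  74  85 109 110 109 108 107 108 108 109 109
  111 105 108 107 105 106 101  78  36  42  45  47]]
```

View pics/g2.png

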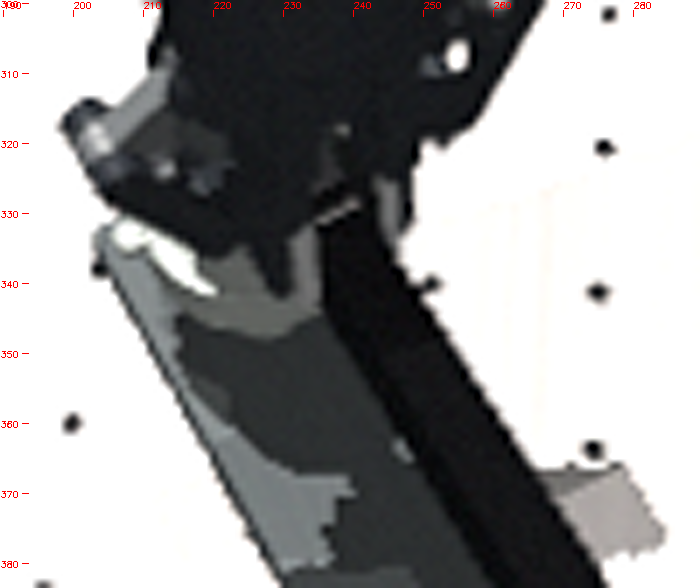

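```bash
python3 - <<'E'
from h import *
print("line side",ray("side",(237.8,329.8),.123))
def overlay(src,n,c0,r0,w,h,s,fn,cup,yaw,boost,arm=None):
    im=np.load(src);crop(im,c0,r0,w,h,s,fn,boost);b=cv2.imread(fn)
    a=np.radians(yaw);ex=np.array([np.cos(a),np.sin(a),0]);ey=np.array([-np.sin(a),np.cos(a),0])
    o=np.array([*cup,0])+.05*ex
    def poly(pts,col):
        q=np.array([(proj(n,p)-[c0,r0]+.5)*s for p in pts]);cv2.polylines(b,[np.int32(q*8)],True,col,1,cv2.LINE_AA,3)
    L=lambda x,y,z:o+x*ex+y*ey+np.array([0,0,z])
    t=np.linspace(0,2*np.pi,60)
    poly([L(-.05+.033*np.cos(k),.033*np.sin(k),.065) for k in t],(0,0,255))
    poly([L(x,y,.012) for x,y in((-.0977,-.035),(-.0977,.035),(.1473,.035),(.1473,-.035))],(0,200,0))
    poly([L(x,y,.065) for x,y in((.11,-.009),(.11,.009),(.13,.009),(.13,-.009))],(255,0,0))
    if arm:
        poly([L(-.05+.026*np.cos(k),.026*np.sin(k),.135) for k in t],(0,165,255))
        poly([L(x,y,.123) for x,y in((-.03,-.009),(-.03,.009),(.15,.009),(.15,-.009))],(255,0,255))
    cv2.imwrite(fn,b)
overlay("top0.npy","top",70,170,90,68,8,"pics/o1.png",(.597,.2645),124.,1.6)
overlay("side0.npy","side",195,300,100,84,7,"pics/o2.png",(.597,.2645),124.,1.3)
overlay("top5.npy","top",70,170,90,68,8,"pics/o3.png",(.597,.2645),124.,1.6,1)
overlay("side5.npy","side",195,300,100,84,7,"pics/o4.png",(.597,.2645),124.,1.5,1)
import subprocess
A=[cv2.resize(cv2.imread(f"pics/o{i}.png"),(720,544)) for i in(1,3)]
E
```

```text
line side [0.5679 0.306  0.123 ]
```

View pics/o1.png

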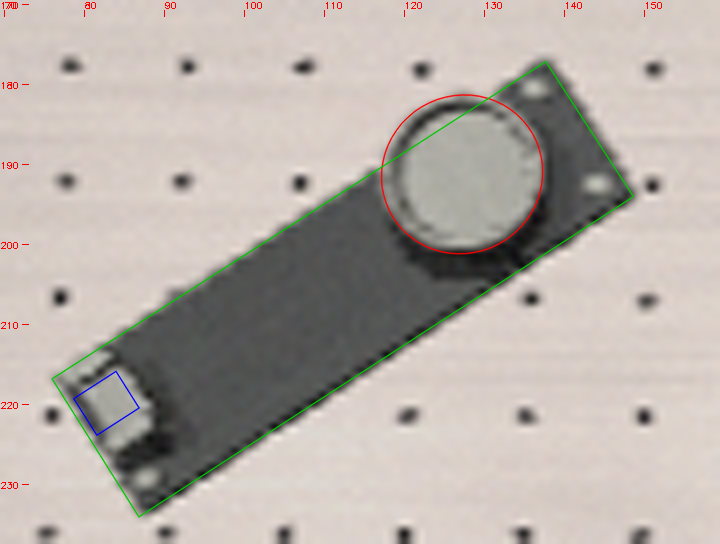

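View pics/o2.png

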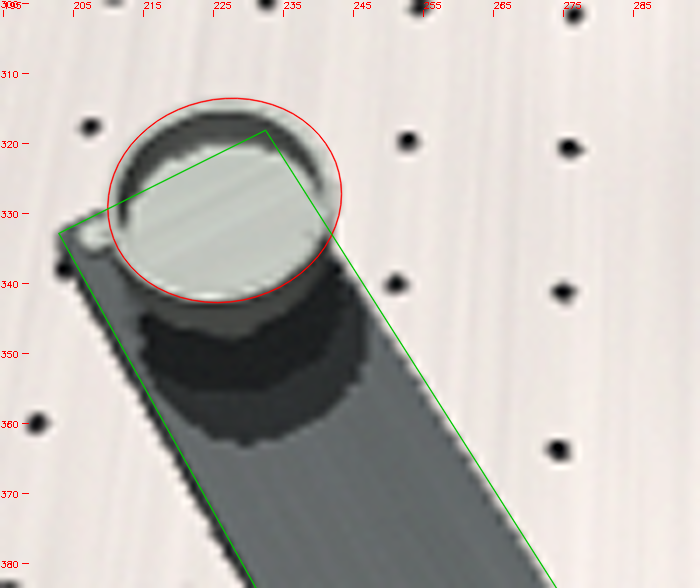

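View pics/o3.png

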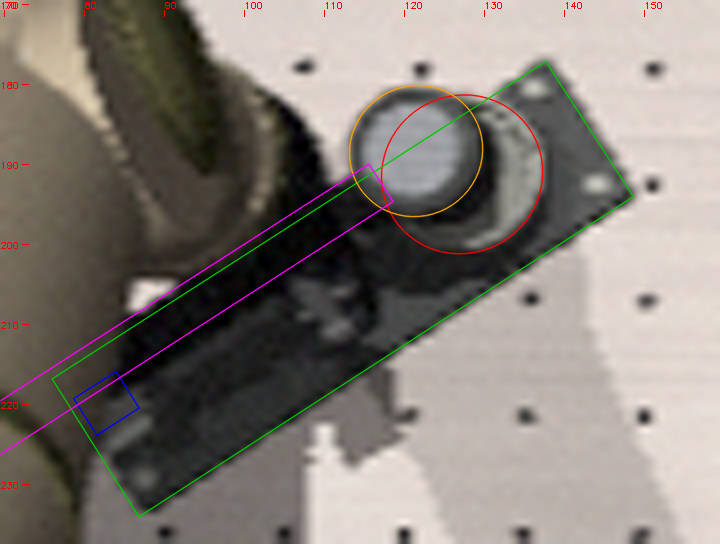

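View pics/o4.png

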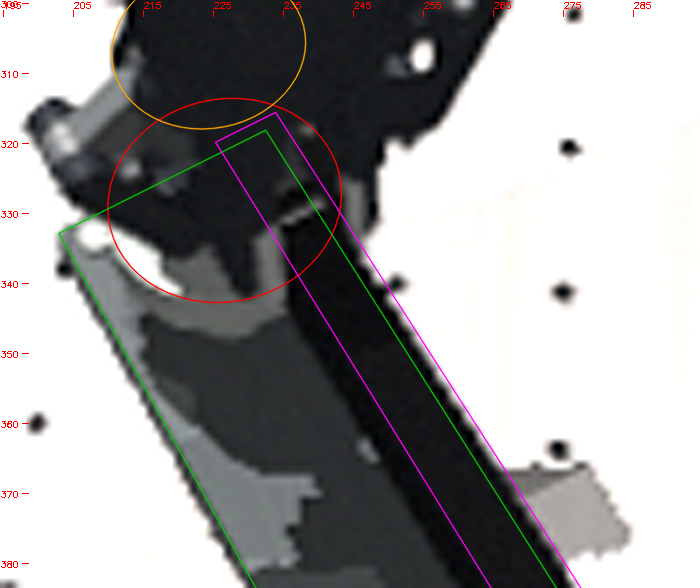

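The overlays match in both views. The cell outline in the top view is at (415,148) in the crop, and the bar edges lie on the predicted lines over the fixture. From the grasp height, the underside is at about 94.8 mm. I do a last check for stillness and moved bystanders, then hand in.

```bash
python3 - <<'E'
from rig import *
from h import *
for a,b in(("top0","top5"),):
    A,B=np.load(a+".npy").astype(int),np.load(b+".npy").astype(int)
    for nm,(c,r,w,h) in dict(driver=(90,148,50,12),big=(176,118,30,36),small=(264,134,22,24),carton=(276,246,42,36),bridge=(290,176,52,46)).items():
        print(nm,np.abs(A-B)[r:r+h,c:c+w].mean())
print(np.abs(read_joint_velocities()).max(),read_opening(),read_eef_pos(),read_ft_torque(),read_time())
finish_job()
E
```

```text
driver 4.006666666666667
big 3.5830246913580246
small 4.032828282828283
carton 3.990079365079365
bridge 5.591276477146042
0.0020802655251798263 0.19276027414604102 [0.5691 0.306  0.1006] [-0.0442 -0.0049  0.0067] 17.6
the job is handed in; nothing more can be done
```

I drew the smaller lens arm out from under the grey bridge by its tail, 140 mm flat along the table, with a pull of at most about 5 N. I then gripped it at the scribed line, lifted it, and handed the job in at 17.6 s while still holding it over the fixture.

**Position:** The TCP was at (0.569, 0.306, 0.1006), which puts the arm's underside about 95 mm above the table. Its yaw is set to 124° along the fixture. The model outlines I drew over both camera pictures match the cell over the cup and the bar towards the fork, to within about 1 pixel (2–3 mm).

**Level and still:** The arm read level to about 1° when I checked it just after lifting. After the move I did not measure level again. The wrist moment stayed near zero (under 0.05 N m) and the joints were practically still (0.002 rad/s).

**Bystanders:** The top pictures before and after show only noise-level differences at the screwdriver, both bottles and the carton.

**Disagreements:**
- My first reading of the cell centre over the cup was 3 mm off in y. It went away when I matched the full cell outline.
- The tail end was hidden behind the robot in the last top picture, so I judged the tail over the fork only from the bar's line in the side view.

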